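# Upend a rinsed bottle onto its drying peg

### The job

At the vaccination post, the open square bottle lying on the table has been rinsed. Turn it mouth down and slide its neck over the slim slanting drying peg, all the way down until the mouth is at the collar, and leave it there to drain. Do not shift the jar or the red-capped gel bottle.

Things in the scene. Friction and masses are not known exactly. Their poses are not given: they have to be found in the camera images.
- bottle_center (a point): Centre of the rinsed open bottle: white plastic, hollow, 70 g, square body 56 x 56 x 122 mm, then a sloping shoulder and a round neck 36 mm outside, 30 mm inside; 170 mm long in all. z runs along the bottle: mouth 85 mm away along +z, bottom 85 mm along -z; x and y are square to its flat sides. It starts lying on a flat side on the table, this point 28 mm up, mouth roughly away from the robot.
- peg_foot (a point): Foot of the slim drying peg, in the upper face of its 44 mm collar, 55 mm up. The peg is a fixed steel rod 12 mm thick, running 130 mm from here along +z, which rises at 50 degrees and leans towards the robot; y is level. Below it a plate 120 x 100 x 12 mm, its middle 30 mm nearer the robot. The like stand on the other side, its peg 44 mm thick and 55 mm long, is for jars.
- jar_center (a point): Centre of a bystander, an open wide-mouthed white jar standing upright, 84 mm across, 105 mm tall. Leave it alone.
- gel_center (a point): Centre of a bystander, a full round white gel bottle with a red cap, standing upright, 68 mm across, 190 mm tall. Leave it alone.
Not all that is in view belongs to the job. What is shaped like the part that bears bottle_center but green or pink is not meant.

How it is judged:
By the outcome, as a careful person would: the job done as asked, in the order asked, and still so for the second after the job is handed in, with the robot touching nothing.
It also fails if it takes over 40 s, if anything falls off the work surface, if the arm or the gripper's body presses on something with over 40 N, if the wrist force passes 120 N, or if a joint passes its speed limit or range.

### The arm

A 6-joint arm with a two-finger parallel gripper is mounted at the origin on the work surface. World frame = base frame: x ahead of the robot, y to its left, z up, the work surface at z = 0. Lengths are in m, angles in rad, forces in N, time in s.
With the tool pointing down it reaches from about 0.375 to 0.9 m from the base axis. Payload 3.1 kg.
Tool frame: the origin (TCP) lies on the centre line of the jaws, within the pads' length; the fingertips stand robot.nose_length ahead of it and the grasp point (between the pads) lies 6 mm ahead of it (robot.nose_length is the distance from the TCP to the fingertips, in m); z points along the fingers, y is the line along which they close (so a half turn about z gives the same grasp; the last joint's range is limited). The gripper opens to 87 mm and grips with 3 to 60 N. Pads are 19 mm wide; open, the fingers measure 117 mm over their backs; the gripper's body (75 mm by 190 mm) begins 51 mm behind the grasp point.
Start: joints at [0.924, 0.527, 1.433, -0, 1.181, -0.178], TCP at [0.282, 0.558, 0.248] pointing down, gripper open.
Joint ranges: [-3.08, 3.08], [-0.75, 2.2], [0.22, 2.44], [-1.43, 4.57], [0, 2.65], [-2.85, 2.85]. Speed limits (rad/s): [2.79, 2.79, 3.14, 3.14, 3.14, 3.14].

### API

Orientations are given as a unit quaternion [x, y, z, w].
In Python, from rig import robot gives the robot as it stands.
- The arm moves only by the shell command python3 -m crank 'ROWS' [FORCE]. ROWS is JSON, one flat list of numbers, 7 for each row, row after row: the shift along the tool's x, y, z in mm, then the turn, a rotation vector about the tool's x, y, z in degrees, then the closure in counts, from 0 (fully open) to 255 (shut). In form: [x, y, z, ax, ay, az, fingers, x, y, z, ax, ay, az, fingers, ...]. A call has exactly 5 rows; each row is the pose to reach, as a shift and turn from the pose commanded when the call began, along the tool's axes at that moment; what a row does not reach only later rows make up. A row lasts 1/12 s, in which the tool goes at most 41.7 mm and 7.16 degrees, less where a joint would pass 70% of its speed; a pose out of reach is approached as far as the arm can. A call with a gripper value outside its range is refused whole. The fingers move at their own pace and stop on an object; FORCE is the grip in N (left out, the last holds). Time passes only in rows, so rows that repeat a pose let the fingers close, or fill a call up. It gives the time, the measured TCP pose, the force, the opening and the grip force at its end, in the units of the state.
- robot.get_obs(): the state, without advancing time (a new reading comes with each control period).
- robot.camera(name): name is "side" or "top" or "wrist"; returns a dict with "pixels" (420x560x3 uint8, red, green, blue), "intrinsics" (3x3 intrinsics, pixels), "k1" (the pictures are not rectified: a ray, as slopes to the right and down, at radius r is drawn at 1 + k1 r^2 times it, then the intrinsics apply), "extrinsics" (4x4, takes a point from camera to world coordinates); the wrist camera has in their place "mount" (4x4, takes a point from camera to tool coordinates, whose origin is the TCP and whose axes are the flange's). Camera axes: x right, y down, z forward; pixel columns grow to the right and rows downward; lengths in m; the calibration is good to about 2 mm. A picture is of the moment at which its call begins: read the wrist's pose just before it. There is no depth.
- robot.hand_in(): hands the job in; it is judged then, once.
The state is a dict: "time": time; "q": joint angles; "joint_velocities": joint speeds; "joint_torque": joint torques, N m; "position": TCP position; "tool_rot": TCP orientation; "ft_force": force on the tool from outside, world axes, zero at the start; "moment": the same for the moment, N m; "grip_width": finger opening in m; "grip_force": force on a finger pad.
Only numpy, scipy, OpenCV 4.12 (cv2) and the standard library are available. Lean on these libraries where they do the work, as an engineer would, in place of code of your own. Each camera call takes 0.05 s, during which the arm holds its last target. There are 200 camera calls.

## Working session

There is one attempt and no reset: what is moved stays moved. The work goes in short steps, Python scripts to look and compute and a shell command to move; the robot and the scene stay as the last step left them, time stands still between calls to the robot, and variables do not carry over. Pictures are saved under pics/ and viewed, at most 10 in all, crops included, and the job is handed in when it is done.

```bash
mkdir -p pics; ls; cat > h.py <<'E'
import numpy as np, cv2
from rig import robot
from scipy.spatial.transform import Rotation as R
def undist(c,uv):
    K=c["intrinsics"]; uv=np.atleast_2d(np.asarray(uv,float))
    d=np.c_[(uv[:,0]-K[0,2])/K[0,0],(uv[:,1]-K[1,2])/K[1,1]]
    s=d.copy()
    for _ in range(30): s=d/(1+c["k1"]*(s**2).sum(1,keepdims=True))
    return s
def rays(c,uv):
    s=undist(c,uv); T=c["T"]; 
    return T[:3,3], np.c_[s,np.ones(len(s))]@T[:3,:3].T
def onz(c,uv,z):
    o,d=rays(c,uv); return o+d*((z-o[2])/d[:,2])[:,None]
def proj(c,P):
    P=np.atleast_2d(P); T=np.linalg.inv(c["T"]); p=P@T[:3,:3].T+T[:3,3]; s=p[:,:2]/p[:,2:]
    s=s*(1+c["k1"]*(s**2).sum(1,keepdims=True)); K=c["intrinsics"]
    return s*[K[0,0],K[1,1]]+[K[0,2],K[1,2]]
def tcp(o):
    T=np.eye(4);T[:3,:3]=R.from_quat(o["tool_rot"]).as_matrix();T[:3,3]=o["position"];return T
def cam(n,save=None):
    o=robot.get_obs(); c=dict(robot.camera(n))
    c["T"]=np.array(c["extrinsics"]) if "extrinsics" in c else tcp(o)@np.array(c["mount"])
    c["intrinsics"]=np.array(c["intrinsics"])
    if save: cv2.imwrite("pics/"+save,c["pixels"][:,:,::-1])
    return c
def tri(c1,u1,c2,u2):
    o1,d1=rays(c1,u1);o2,d2=rays(c2,u2);out=[]
    for a,b in zip(d1,d2):
        t=np.linalg.lstsq(np.c_[a,-b],o2-o1,rcond=None)[0]; p=o1+a*t[0];q=o2+b*t[1]; out.append([*(p+q)/2,np.linalg.norm(p-q)])
    return np.array(out)
E
python3 - <<'E'
from h import *
import pickle
np.set_printoptions(precision=4,suppress=True)
print(robot.get_obs(),robot.nose_length)
cs={n:cam(n) for n in("side","top")}
pickle.dump(cs,open("c0.pkl","wb"))
im=np.vstack([cs["top"]["pixels"]])
for n in cs: cv2.imwrite(f"pics/{n}0.png",cv2.resize(cs[n]["pixels"][:,:,::-1],(800,600),interpolation=cv2.INTER_CUBIC)); print(n,cs[n]["T"],cs[n]["intrinsics"],cs[n]["k1"])
E
```

```text
pics
{'time': 0.0, 'q': array([ 0.9245,  0.5285,  1.4339, -0.    ,  1.1814, -0.1785]), 'joint_velocities': array([ 0.0006,  0.0018, -0.0004, -0.0004, -0.0006,  0.0001]), 'joint_torque': array([ -0.0004, -44.0039, -17.6595,   0.0632,   0.058 ,  -0.0001]), 'position': array([0.2814, 0.5573, 0.2466]), 'tool_rot': array([ 0.2318,  0.9728, -0.001 , -0.0004]), 'ft_force': array([-0.0113, -0.2293, -0.1512]), 'moment': array([-0.0017, -0.053 , -0.0097]), 'grip_force': 0.0, 'grip_width': 0.08713520698832322} 0.025
side [[ 0.9977 -0.0358  0.0574  0.3151]
 [-0.0676 -0.5458  0.8352 -1.3395]
 [ 0.0015 -0.8372 -0.547   0.9774]
 [ 0.      0.      0.      1.    ]] [[478.4742   0.     279.1195]
 [  0.     478.4742 206.667 ]
 [  0.       0.       1.    ]] -0.018565040647158946
top [[-0.0053 -0.994   0.109   0.2036]
 [-0.9998  0.0072  0.0163 -0.0142]
 [-0.017  -0.1089 -0.9939  1.8214]
 [ 0.      0.      0.      1.    ]] [[516.0595   0.     289.4607]
 [  0.     516.0595 204.4633]
 [  0.       0.       1.    ]] -0.062426031842527416
```

View pics/top0.png

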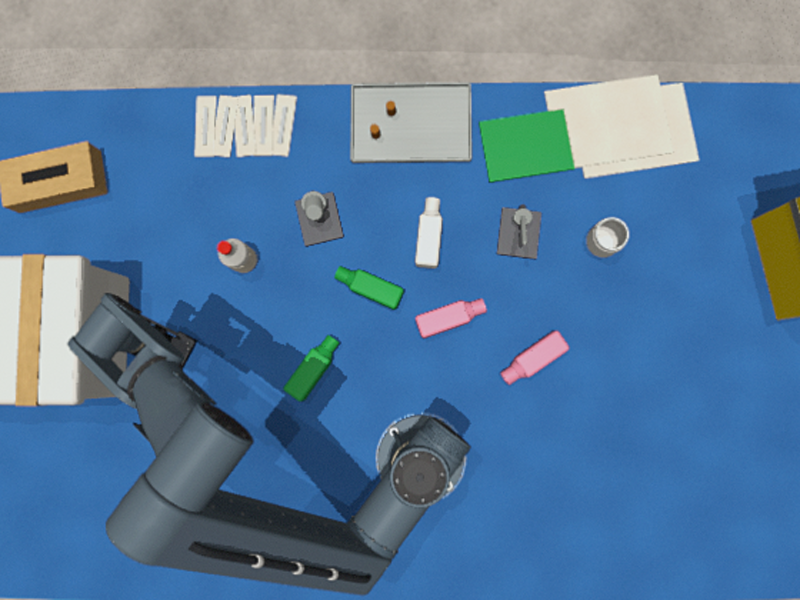

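View pics/side0.png

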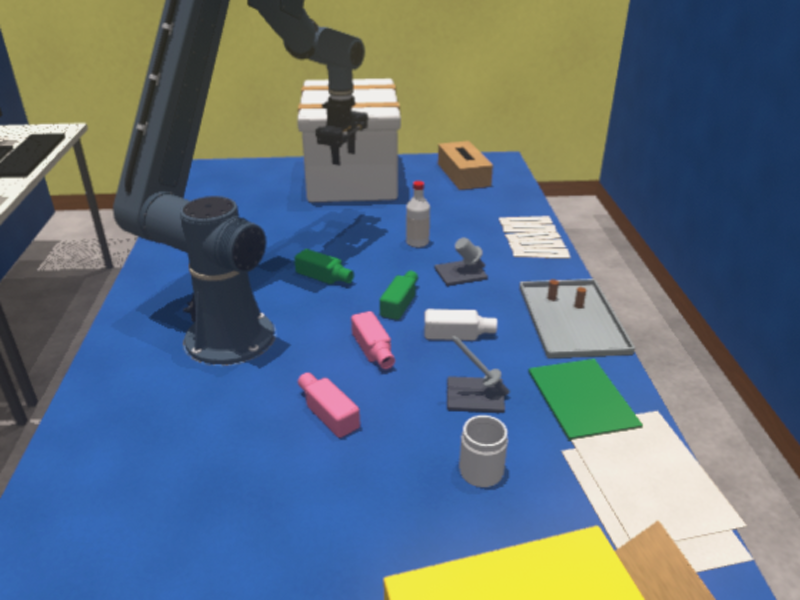

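The top view (800 px scale) shows the white bottle at (428,232), the slim peg stand at (521,230), the jar at (608,237) and the gel bottle at (237,255). In the side view they are at (460,325), (480,370), (484,450) and (418,215). Next I'll measure them.

```bash
cat > m.py <<'E'
from h import *
import pickle
np.set_printoptions(precision=4,suppress=True)
cs=pickle.load(open("c0.pkl","rb")); t,s=cs["top"],cs["side"]
hsv=cv2.cvtColor(t["pixels"],cv2.COLOR_RGB2HSV)
m=((hsv[:,:,1]<70)&(hsv[:,:,2]>130)).astype(np.uint8)
n,l,st,ce=cv2.connectedComponentsWithStats(m)
for i in range(1,n):
    if st[i,4]>80: print("white",st[i],ce[i],onz(t,ce[i],.05)[0,:2])
i=l[int(232*.7),int(428*.7)]; cn=cv2.findContours((l==i).astype(np.uint8),0,2)[0][0]
r=cv2.minAreaRect(cn); box=cv2.boxPoints(r); print("bottle",r,onz(t,box,.056)[:,:2],onz(t,box,.028)[:,:2])
for y in range(st[i,1],st[i,1]+st[i,3],3):
    xs=np.where(l[y]==i)[0]; print(y,xs[0],xs[-1],onz(t,[[xs[0]-.5,y],[xs[-1]+.5,y]],.056)[:,:2].round(4).tolist())
a=t["pixels"][130:195,335:450,::-1]; b=s["pixels"][225:300,300:365,::-1]
cv2.imwrite("pics/crop1.png",np.hstack([cv2.resize(a,(460*1,260)),np.zeros((260,10,3),np.uint8),cv2.resize(b,(225,260))])) 
cv2.imwrite("pics/crop1.png",np.hstack([cv2.resize(a[:, :],(0,0),fx=6,fy=6)[:, :450][:450],np.full((390,5,3),255,np.uint8),cv2.resize(b,(0,0),fx=5.2,fy=5.2)]))
E
python3 m.py
```

```text
white [    0     0   560   125 43083] [296.4496  42.3116] [ 0.9848 -0.0134]
white [ 136   66   72   44 2841] [170.5417  87.408 ] [0.8226 0.4385]
white [211 134  17  20 219] [218.2648 142.9132] [0.6173 0.264 ]
white [290 138  20  49 694] [299.9942 163.4438] [ 0.5414 -0.0226]
white [360 146  13  25 139] [366.1295 154.0719] [ 0.5728 -0.2536]
white [415 152  25  25 362] [425.453  165.1298] [ 0.5323 -0.4596]
white [152 167  21  21 224] [163.558  177.6161] [0.4956 0.4554]
white [   0  179   16  105 1402] [  6.2682 227.6526] [0.3225 1.0177]
white [  26  179   33  105 2894] [ 41.6486 230.9527] [0.3105 0.8867]
white [293 213  34  21 385] [309.6987 222.8   ] [ 0.334  -0.0544]
white [ 59 220  22  25 158] [ 69.1329 232.2975] [0.3054 0.7867]
white [363 238  32  23 295] [376.7797 248.9864] [ 0.2426 -0.2829]
white [263 292  30  37 289] [273.5882 307.3356] [0.0474 0.0706]
white [113 298  42  53 499] [133.4188 323.5271] [-0.0075  0.5503]
white [310 319  16  27  90] [318.0333 334.8667] [-0.0451 -0.0791]
white [ 94 349  22  30 210] [104.1762 362.5381] [-0.1397  0.6495]
white [259 349  24  30 237] [270.
[... 441 characters left out ...]
58]]
147 297 306 [[0.5986, -0.0108], [0.5983, -0.0457]]
150 294 307 [[0.588, -0.0003], [0.5876, -0.049]]
153 294 309 [[0.5774, -0.0002], [0.5769, -0.0559]]
156 293 308 [[0.5668, 0.0033], [0.5663, -0.0523]]
159 293 308 [[0.5562, 0.0034], [0.5557, -0.0522]]
162 292 308 [[0.5456, 0.0069], [0.5451, -0.0521]]
165 292 307 [[0.535, 0.007], [0.5345, -0.0485]]
168 292 307 [[0.5244, 0.0071], [0.524, -0.0484]]
171 292 307 [[0.5139, 0.0071], [0.5134, -0.0483]]
174 291 307 [[0.5034, 0.0106], [0.5029, -0.0482]]
177 291 306 [[0.4929, 0.0107], [0.4924, -0.0447]]
180 291 306 [[0.4824, 0.0108], [0.4819, -0.0446]]
183 291 306 [[0.4719, 0.0108], [0.4714, -0.0445]]
186 304 304 [[0.461, -0.034], [0.461, -0.0375]]
```

View pics/crop1.png

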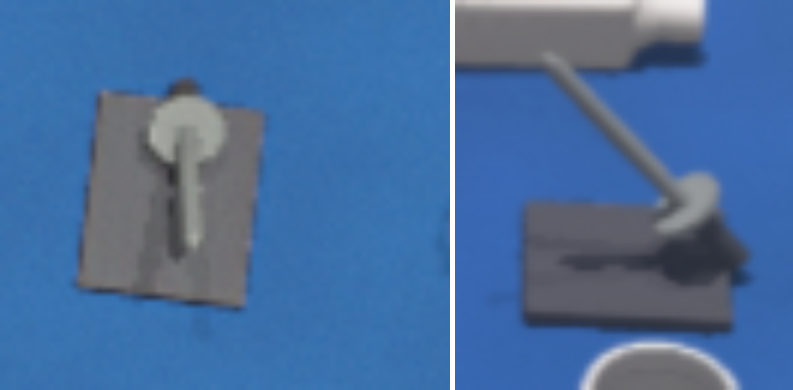

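The crop shows the slim peg. In the top view its tip is at full-frame pixel (367,170), its collar centre at (366,152), and the plate corners are clear. In the side view the tip is at (318,236) and the foot at (344,262).

```bash
cat > m2.py <<'E'
from m import *
print("----")
f=lambda p,o,k:(np.array(p)+.5)/k-.5+np.array(o)
tt=f([[193,240],[187,131]],[335,130],6); ss=f([[549-455,60],[680-455,193]],[300,225],5.2)
P=tri(t,tt,s,ss); print("tip/foot",P, P[0,:3]-P[1,:3],np.linalg.norm(P[0,:3]-P[1,:3]))
pl=f([[103,92],[265,112],[245,307],[80,290]],[335,130],6)
Q=onz(t,pl,.012)[:,:2]; print("plate",Q,Q.mean(0),[np.linalg.norm(Q[i]-Q[i-1]) for i in range(4)])
ax=(Q[0]+Q[1]-Q[2]-Q[3]); yaw=np.arctan2(ax[1],ax[0]); bx=Q[0]+Q[3]-Q[1]-Q[2]; print("yaw",np.degrees(yaw),np.degrees(np.arctan2(-bx[0],bx[1])))
print("foot from plate",Q.mean(0)+.03*ax/np.linalg.norm(ax))
ps=f(np.array([[526,203],[728,207],[733,328],[524,324]])-[455,0],[300,225],5.2)
print("plate side view (last two at z=0)",onz(s,ps[:1],.012)[:,:2],onz(s,ps[2:],0.0)[:,:2])
for n,c in cs.items():
  for w in [P[0,:3],P[1,:3]]: print(n,proj(c,w))
  print(tt if n=="top" else ss)
E
python3 m2.py | sed -n '/----/,$p'
```

```text
----
tip/foot [[ 0.5011 -0.2408  0.1514  0.0023]
 [ 0.5804 -0.2511  0.0604  0.0007]] [-0.0793  0.0103  0.091 ] 0.12113054661326739
plate [[ 0.6144 -0.2081]
 [ 0.6016 -0.3043]
 [ 0.4844 -0.2894]
 [ 0.4952 -0.1922]] [ 0.5489 -0.2485] [np.float64(0.12025681090322886), np.float64(0.09700109154762195), np.float64(0.11816904897131343), np.float64(0.09784270937986851)]
yaw -7.4188072442364374 -6.978815036032997
foot from plate [ 0.5786 -0.2524]
plate side view (last two at z=0) [[ 0.5008 -0.1967]] [[ 0.6071 -0.3001]
 [ 0.4883 -0.2888]]
side [[317.2732 236.2005]]
side [[342.7525 261.7312]]
[[317.6731 236.1346]
 [342.8654 261.7115]]
top [[366.7621 169.2269]]
top [[365.756  151.3186]]
[[366.75   169.5833]
 [365.75   151.4167]]
```

```bash
cat > plan.py <<'E'
from h import *
import sys
np.set_printoptions(precision=2,suppress=True)
# args: yaw_deg tilt_fwd_deg gx gy gz(grasp point, mm)  -> rows from current pose
def rot(yaw,a):
    y,a=np.radians([yaw,a]); f=np.array([np.cos(y),np.sin(y),0]);l=np.array([-f[1],f[0],0]);z=np.sin(a)*f-np.cos(a)*np.array([0,0,1])
    return np.c_[np.cross(l,z),l,z]
def rel(yaw,a,g):
    T=tcp(robot.get_obs()); Rt=rot(yaw,a); p=np.array(g)-6*Rt[:,2]
    return np.r_[T[:3,:3].T@(p-1000*T[:3,3]), R.from_matrix(T[:3,:3].T@Rt).as_rotvec(degrees=True)]
if __name__=="__main__":
    v=list(map(float,sys.argv[1:])); print(rel(v[0],v[1],v[2:5]))
E
python3 plan.py -6 20 487 -18 141; python3 plan.py -6 20 528 -22 29
```

```text
[-441.04 -421.4   100.69   -3.74  -19.82  -20.57]
[-479.48 -406.27  212.65   -3.74  -19.82  -20.57]
```

```bash
python3 -m crank '[-441,-421,60,-3.7,-19.8,-20.6,0, -441,-421,60,-3.7,-19.8,-20.6,0, -441,-421,60,-3.7,-19.8,-20.6,0, -441,-421,60,-3.7,-19.8,-20.6,0, -441,-421,60,-3.7,-19.8,-20.6,0]' 15; python3 plan.py -6 20 487 -18 141; python3 -c "
from h import *; print(robot.get_obs()['q'])"
```

```text
time: 0.52
position: [0.3477, 0.3599, 0.2258]
tool_rot: [0.048, 0.984, -0.01, 0.173]
ft_force: [-0.8, -1.3, -0.4]
grip_width: 0.0868
grip_force: 0.0
[-135.37 -362.29  134.75   -0.04   -0.01    0.47]
[ 0.72187813  0.35327036  1.90418828 -0.40950992  0.68498726 -0.45897175]
```

```bash
python3 -m crank '[-135,-362,100,0,0,0.5,0, -135,-362,100,0,0,0.5,0, -135,-362,100,0,0,0.5,0, -135,-362,100,0,0,0.5,0, -135,-362,100,0,0,0.5,0]'; python3 plan.py -6 20 487 -18 141
```

```text
time: 0.93
position: [0.415, 0.1641, 0.2019]
tool_rot: [0.055, 0.983, -0.008, 0.174]
ft_force: [0.1, 0.9, -0.5]
grip_width: 0.0868
grip_force: 0.0
[ -65.64 -173.11   82.1     0.06    0.05   -0.45]
```

```bash
python3 -m crank '[-66,-173,82,0,0,-0.5,0, -66,-173,82,0,0,-0.5,0, -66,-173,82,0,0,-0.5,0, -66,-173,82,0,0,-0.5,0, -66,-173,82,0,0,-0.5,0]'; python3 - <<'E'
from plan import *
import pickle
print(rel(-6,20,[528,-22,29]))
c=cam("wrist","w1.png"); pickle.dump(c,open("c1.pkl","wb"))
E
```

```text
time: 1.35
position: [0.4788, 0.0003, 0.1517]
tool_rot: [0.052, 0.983, -0.008, 0.173]
ft_force: [0.7, 1.5, -0.1]
grip_width: 0.087
grip_force: 0.0
[ -6.27 -17.15 126.79   0.07  -0.02  -0.04]
```

View pics/w1.png

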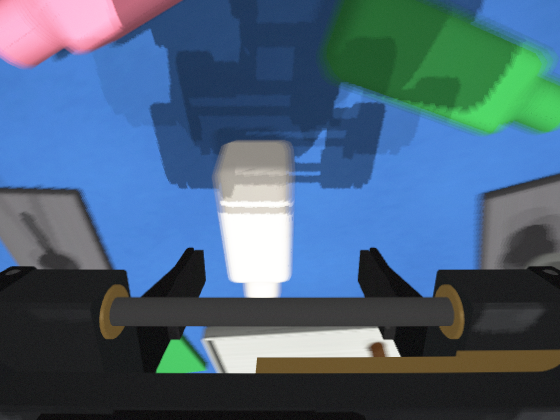

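The wrist view shows the bottle between the fingers, with its body at columns 218–292. The picture is motion-blurred, so I'll let the arm settle and measure again.

```bash
python3 -m crank '[0,0,0,0,0,0,0, 0,0,0,0,0,0,0, 0,0,0,0,0,0,0, 0,0,0,0,0,0,0, 0,0,0,0,0,0,0]'; python3 - <<'E'
from plan import *
print(rel(-6,20,[528,-22,29]))
c=cam("wrist","w2.png")
hsv=cv2.cvtColor(c["pixels"],cv2.COLOR_RGB2HSV)
m=((hsv[:,:,1]<90)&(hsv[:,:,2]>110)).astype(np.uint8)
for r in range(130,290,8):
    xs=np.where(m[r,190:330])[0]+190
    if len(xs): print(r,xs[0],xs[-1],len(xs),(1000*onz(c,[[xs[0]-.5,r],[xs[-1]+.5,r]],.056)[:,:2]).tolist())
E
```

```text
time: 1.82
position: [0.478, 0.0036, 0.1526]
tool_rot: [0.05, 0.984, -0.008, 0.173]
ft_force: [0.2, 0.4, -0.3]
grip_width: 0.0868
grip_force: 0.0
[ -6.89 -20.6  127.98   0.14  -0.     0.14]
146 225 288 64 [[446.873198778703, -30.367038373666432], [451.28444726360493, 12.604278001430004]]
154 222 289 68 [[452.5877797235539, -33.67245353922982], [457.3546383489513, 12.761519101988403]]
162 219 290 72 [[458.49931754483606, -37.09314578289894], [463.63394640467436, 12.92439052571933]]
170 217 290 74 [[464.69162182389255, -39.92787940796175], [470.0615905976514, 12.386280384258116]]
178 216 290 75 [[471.1800247792941, -42.145055800420494], [476.7192951631061, 11.829042533869707]]
186 217 290 74 [[478.05642521332305, -42.97728008776479], [483.62005547321513, 11.251596157168237]]
194 219 290 72 [[485.26550132833535, -43.0942857518012], [490.7778628494968, 10.652777638186645]]
202 220 289 70 [[492.67003233298533, -43.97799011423209], [498.1298968724278, 9.270695043662446]]
210 221 289 69 [[500.36172752331254, -44.89692991241269], [505.8466773357091, 8.61049590485624]]
218 222 289 68 [[508.35
[... 156 characters left out ...]
10333036867212]]
234 224 289 66 [[525.3425884424512, -47.88757215759869], [530.9107067019952, 6.466984235176179]]
242 226 289 64 [[534.4594833697433, -48.12921039157067], [539.9724157845108, 5.692289379233953]]
250 227 288 62 [[543.8833422859125, -49.24225054481242], [549.3383543665767, 4.025091069485445]]
258 228 288 61 [[553.7249129534785, -50.40570034360885], [559.210063895447, 3.1622546992701746]]
266 229 288 60 [[564.0132443911909, -51.623064944452125], [569.5302101511276, 2.2603522979972763]]
274 230 288 59 [[574.7801430877844, -52.898182503036324], [580.3307209416847, 1.3166024435480976]]
282 239 279 41 [[586.8249196414663, -46.70508233450549], [590.7727849166259, -8.137310255462094]]
```

```bash
python3 -m crank '[-7,-20,15,0,0,0,0, -7,-20,45,0,0,0,0, -7,-20,75,0,0,0,0, -7,-20,105,0,0,0,0, -7,-20,128,0,0,0,0]' 15 | head -2;  python3 -m crank '[0,0,0,0,0,0,0, 0,0,0,0,0,0,0, 0,0,0,0,0,0,110, 0,0,0,0,0,0,110, 0,0,0,0,0,0,110]' 15;python3 plan.py -6 20 528 -21 29
```

```text
time: 2.28
position: [0.5238, -0.0199, 0.0569]
time: 2.7
position: [0.5241, -0.0206, 0.0584]
tool_rot: [0.051, 0.984, -0.007, 0.173]
ft_force: [0.1, 0.1, 0.5]
grip_width: 0.0744
grip_force: 0.0
[ 6.33 -0.1  23.01  0.22 -0.08  0.05]
```

```bash
python3 -m crank '[6,0,12,0,0,0,0, 6,0,23,0,0,0,0, 6,0,23,0,0,0,0, 6,0,23,0,0,0,0, 6,0,23,0,0,0,0]' 15;  python3 plan.py -6 20 528 -21 29
```

```text
time: 3.12
position: [0.5313, -0.0203, 0.0386]
tool_rot: [0.051, 0.985, -0.008, 0.167]
ft_force: [-0.3, -0.1, 0.3]
grip_width: 0.0867
grip_force: 0.0
[ 6.32 -1.06  2.04  0.08 -0.78  0.07]
```

```bash
python3 -c "
from h import *; print(robot.get_obs()['q'])"; python3 -m crank '[6,-1,2,0,-0.8,0,0, 6,-1,2,0,-0.8,0,0, 6,-1,2,0,-0.8,0,0, 6,-1,2,0,-0.8,0,0, 6,-1,2,0,-0.8,0,0]' 15;  python3 plan.py -6 20 528 -21 29;python3 -c "
from h import *; print(robot.get_obs()['q'])"
```

```text
[-0.28028518  0.7353074   2.04700983  1.11672921  0.06547723 -2.85383435]
time: 3.53
position: [0.5314, -0.02, 0.0399]
tool_rot: [0.052, 0.984, -0.01, 0.168]
ft_force: [1.3, -0.1, 0.2]
grip_width: 0.0868
grip_force: 0.0
[ 6.77 -1.32  3.21 -0.09 -0.63 -0.04]
[-0.27811257  0.73280416  2.04821833  1.12083638  0.06191452 -2.85399032]
```

Forward tilt of 20° puts the wrist near its singularity: q5 is about 0 and q6 is at its limit. I'll back up and grasp with the tool vertical instead.

```bash
python3 -m crank '[0,0,-30,0,0,0,0, 0,0,-60,0,0,0,0, 0,0,-90,0,0,0,0, 0,0,-100,0,4,0,0, 0,0,-100,0,8,0,0]' 15|head -3;python3 -c "
from h import *; print(robot.get_obs()['q'])"; python3 plan.py -6 0 528 -21 140
```

```text
time: 3.95
position: [0.5045, -0.0086, 0.1186]
tool_rot: [0.048, 0.991, 0.007, 0.123]
[-0.27839009  0.53540602  2.01941766  0.19940534  0.35677168 -1.93094963]
[-30.57  -9.46 -20.91   1.55  14.02   0.43]
```

```bash
python3 -m crank '[-30,-9,-21,1.5,6,0.4,0, -30,-9,-21,1.5,14,0.4,0, -30,-9,-21,1.5,14,0.4,0, -30,-9,-21,1.5,14,0.4,0, -30,-9,-21,1.5,14,0.4,0]' 15|head -3;python3 -c "
from h import *; print(robot.get_obs()['q'])"; python3 plan.py -6 0 528 -21 28
```

```text
time: 4.37
position: [0.5305, -0.0206, 0.1463]
tool_rot: [0.051, 0.999, 0.001, 0.005]
[-0.25122136  0.547541    1.76859664  0.00437232  0.8168724  -1.72213188]
[  3.45  -0.84 112.25   0.11   0.51   0.11]
```

```bash
python3 -m crank '[3,-1,25,0,0.5,0,0, 3,-1,55,0,0.5,0,0, 3,-1,85,0,0.5,0,0, 3,-1,112,0,0.5,0,0, 3,-1,112,0,0.5,0,0]' 15|head -3;python3 -c "
from h import *; print(robot.get_obs()['q'])"; python3 -m crank '[0,0,0,0,0,0,0, 0,0,0,0,0,0,0, 0,0,0,0,0,0,0, 0,0,0,0,0,0,0, 0,0,0,0,0,0,0]' 15;python3 plan.py -6 0 528 -21 28
```

```text
time: 4.78
position: [0.5222, -0.02, 0.0295]
tool_rot: [0.052, 0.999, 0.002, -0.007]
[-0.25328048  0.75498869  1.82629795  0.00317589  0.57407578 -1.72303696]
time: 5.2
position: [0.529, -0.0216, 0.0359]
tool_rot: [0.052, 0.999, 0.0, 0.001]
ft_force: [0.1, 0.1, 0.1]
grip_width: 0.0869
grip_force: 0.0
[1.05 0.48 1.94 0.06 0.11 0.09]
```

```bash
python3 -m crank '[0,0,1,0,0,0,140, 0,0,1,0,0,0,140, 0,0,1,0,0,0,140, 0,0,1,0,0,0,140, 0,0,1,0,0,0,140]' 20;python3 -m crank '[0,0,-10,0,0,0,140, 0,0,-40,0,0,0,140, 0,0,-70,0,0,0,140, 0,0,-100,0,0,0,140, 0,0,-130,0,0,0,140]' 20;python3 - <<'E'
from h import *
import pickle
d={n:cam(n) for n in("side","top")}; pickle.dump(d,open("c2.pkl","wb"))
cv2.imwrite("pics/s2.png",cv2.resize(d["side"]["pixels"][150:330,180:420,::-1],(0,0),fx=3.3,fy=3.3))
E
```

```text
time: 5.62
position: [0.5282, -0.0214, 0.0335]
tool_rot: [0.052, 0.999, 0.001, -0.0]
ft_force: [0.8, -0.4, -0.3]
grip_width: 0.0614
grip_force: 0.0
time: 6.03
position: [0.5278, -0.0215, 0.1652]
tool_rot: [0.052, 0.999, 0.001, -0.001]
ft_force: [0.8, -0.4, -1.0]
grip_width: 0.0559
grip_force: 20.0
```

View pics/s2.png

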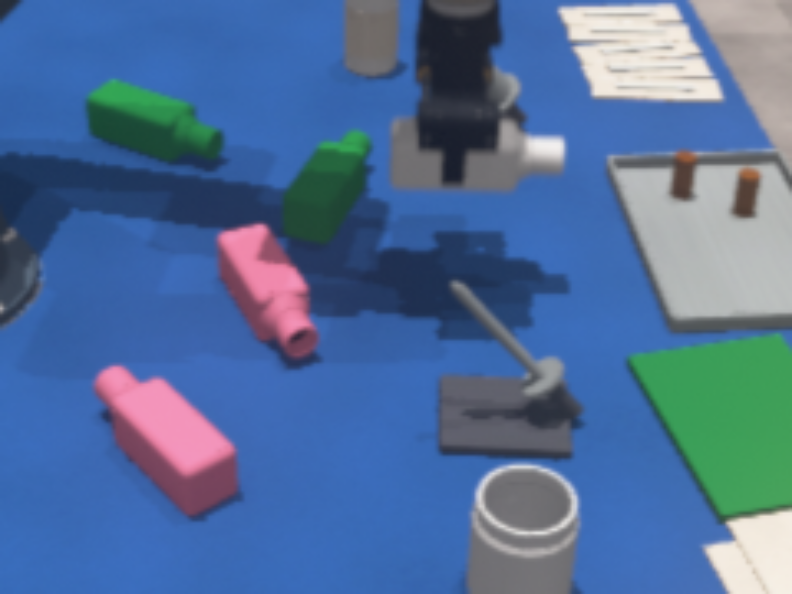

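The picture shows the bottle held level, with its mouth at crop (563,154). The peg and jar are undisturbed. I'll measure the mouth in hand from both views.

```bash
python3 - <<'E'
from plan import *
import pickle
d=pickle.load(open("c2.pkl","rb")); t,s=d["top"],d["side"]
T=tcp(robot.get_obs()); print(T[:3,3]*1000)
res={}
for n,c in d.items():
    g=T[:3,3]+.006*T[:3,2]; m=proj(c,g-T[:3,0]*.105)[0]; print(n,"expected mouth",m, "bottom",proj(c,g+T[:3,0]*.065)[0])
    hsv=cv2.cvtColor(c["pixels"],cv2.COLOR_RGB2HSV); k=((hsv[:,:,1]<70)&(hsv[:,:,2]>110)).astype(np.uint8)
    nn,l,st,ce=cv2.connectedComponentsWithStats(k)
    x0,y0=m.astype(int)
    w=k[y0-16:y0+17,x0-22:x0+23]
    print(x0-22,y0-16); print("\n".join("".join(".#"[v] for v in r) for r in w))
E
```

```text
[531.31 -22.25 168.55]
side expected mouth [350.   193.38] bottom [297.68 192.78]
328 177
.....####......................##############
.....####......................##############
.....####.......................#############
.....###.....................................
....###......................................
...###.......................................
.............................................
.............................................
.............................................
....###......................................
....####.....................................
...######....................................
...#######...................................
...########..................................
...##################........................
...####################......................
...####################......................
...####################......................
...####################......................
...####################......................
#######################..............########
#######################.............######..
[... 1391 characters left out ...]
..........
...#...############..#.......................
...#...################.#....................
..#...#######################................
..#...###########################....#.......
.##...#############################.....#....
.#....#############################.##.#.#...
..#..#############################..##.......
.#...#############################...........
.#...#############################..#........
##...#############################.#.........
#....############################............
#...#############################.....#......
#...#############################.##..##.....
#...#############################.##.........
.....###########################..#..........
```

```bash
python3 - <<'E'
from plan import *
c=cam("side"); T=tcp(robot.get_obs()); print(T[:3,3]*1000)
g=T[:3,3]+.006*T[:3,2]
hsv=cv2.cvtColor(c["pixels"],cv2.COLOR_RGB2HSV); k=(hsv[:,:,1]<110)&(hsv[:,:,2]>90)
for a in (.105,.098,.09): # neck axis
    u=proj(c,g-T[:3,0]*a)[0]; x=int(round(u[0]))-(1 if a>.1 else 0); r=np.where(k[180:215,x])[0]+180; print("neck",u,x,r.min(),r.max(),r.mean())
cor=lambda a,sy,sz:proj(c,g-T[:3,0]*a+T[:3,1]*sy*.028-T[:3,2]*sz*.028)[0]
for a in (.05,.04,.03,-.03,-.045,-.06):
    e=cor(a,-1,-1),cor(a,1,1); x=int(round(e[0][0])); r=np.where(k[170:220,x])[0]+170; print("body x",x,"exp low edge",e[0],"exp top far",e[1],"seen",r.min(),r.max(),len(r))
E
```

```text
[529.82 -21.92 166.31]
neck [349.46 194.05] 348 189 200 194.5
neck [347.3  194.02] 347 189 200 194.5
neck [344.83 193.98] 345 189 200 194.5
body x 333 exp low edge [332.52 205.68] exp top far [332.51 182.02] seen 172 205 33
body x 329 exp low edge [329.43 205.63] exp top far [329.45 181.98] seen 194 205 12
body x 326 exp low edge [326.34 205.58] exp top far [326.39 181.93] seen 194 205 12
body x 308 exp low edge [307.8  205.29] exp top far [308.05 181.66] seen 173 205 13
body x 303 exp low edge [303.18 205.21] exp top far [303.47 181.6 ] seen 184 205 22
body x 299 exp low edge [298.55 205.14] exp top far [298.89 181.53] seen 170 201 4
```

```bash
python3 plan.py -7.2 -50 420 -110 310
```

```text
[  94.79  -98.94 -148.11   -0.53   50.3     1.22]
```

```bash
python3 -m crank '[12,-12,-25,0,6,0,140, 24,-25,-50,0,12,0,140, 36,-38,-80,0,18,0,140, 48,-50,-110,0,25,1,140, 60,-62,-148,0,32,1,140]' 20; python3 -c "
from h import *; print(robot.get_obs()['q'])"; python3 plan.py -7.2 -50 420 -110 310
```

```text
time: 6.6
position: [0.4611, -0.0773, 0.3106]
tool_rot: [0.058, 0.958, 0.016, -0.279]
ft_force: [-0.1, -1.5, -1.6]
grip_width: 0.0559
grip_force: 20.0
[-0.33476596  0.49723856  1.43016776 -0.11849496  1.76798625 -1.77419022]
[ 28.91 -37.45  14.61  -0.29  17.57   0.11]
```

```bash
python3 -m crank '[10,-20,5,0,6,0,140, 20,-37,10,0,12,0,140, 29,-37,15,0,17.5,0,140, 29,-37,15,0,17.5,0,140, 29,-37,15,0,17.5,0,140]' 20; python3 -c "
from h import *; print(robot.get_obs()['q'])"; python3 plan.py -7.2 -50 411 -230 258
```

```text
time: 7.02
position: [0.4256, -0.1097, 0.3112]
tool_rot: [0.055, 0.906, 0.024, -0.418]
ft_force: [0.6, -0.0, -0.0]
grip_width: 0.0559
grip_force: 20.0
[-0.37987917  0.60117313  1.39588292 -0.2160113   1.98307091 -1.82823083]
[ -40.59 -121.12   28.73   -0.3     0.48    0.14]
```

```bash
python3 -m crank '[-10,-30,0,0,0,0,140, -20,-60,10,0,0.5,0,140, -30,-90,20,0,0.5,0,140, -41,-121,29,0,0.5,0,140, -41,-121,29,0,0.5,0,140]' 20|head -1;python3 -m crank '[0,0,0,0,0,0,140, 0,0,0,0,0,0,140, 0,0,0,0,0,0,140, 0,0,0,0,0,0,140, 0,0,0,0,0,0,140]'
python3 - <<'E'
from plan import *
import pickle
d={n:cam(n) for n in("side","top")}; pickle.dump(d,open("c3.pkl","wb"))
print(robot.get_obs()['q'],rel(-7.2,-50,[411,-230,258]))
o=np.full((594,800,3),255,np.uint8)
a=cv2.resize(d["side"]["pixels"][165:305,235:395,::-1],(0,0),fx=2.5*1,fy=2.5); b=cv2.resize(d["top"]["pixels"][115:215,320:420,::-1],(0,0),fx=3.9,fy=3.9)
o[:350,:400]=a;o[:390,405:795]=b
cv2.imwrite("pics/s3.png",o[:400])
T=tcp(robot.get_obs()); g=T[:3,3]+.006*T[:3,2]
u=np.array([-.6377,.0806,.766]); f=np.array([.580,-.2517,.055])
for n,c in d.items(): print(n,"mouth",proj(c,g-.105*T[:3,0]),"tip",proj(c,f+.13*u),"foot",proj(c,f))
E
```

```text
time: 7.43
time: 7.85
position: [0.4165, -0.2299, 0.2642]
tool_rot: [0.054, 0.905, 0.023, -0.42]
ft_force: [-0.5, -0.4, -0.4]
grip_width: 0.0561
grip_force: 20.0
[-0.55  0.69  1.36 -0.35  1.89 -1.97] [-1.13 -0.49  1.95 -0.44  0.17  0.11]
side mouth [[309.91 227.9 ]] tip [[315.96 235.46]] foot [[342.52 263.26]]
top mouth [[367.2  174.43]] tip [[367.05 170.27]] foot [[365.73 151.75]]
```

View pics/s3.png

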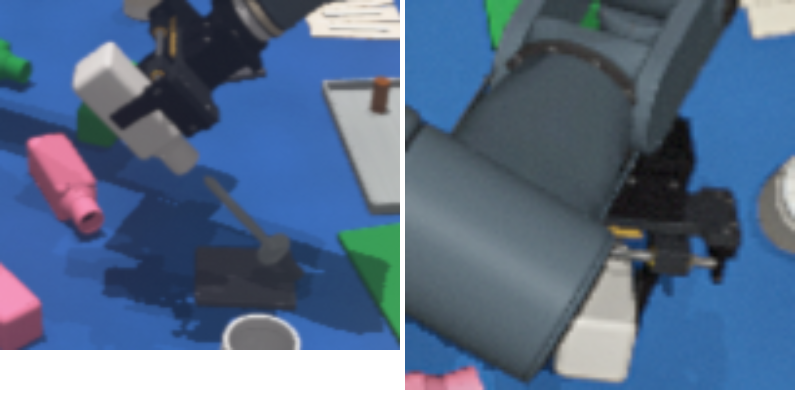

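The side crop shows the neck lined up with the peg: mouth at about (309,229) and tip at about (318,237). I'll start the insertion.

```bash
python3 -m crank '[-15,0,0,0,0,0,140, -35,0,0.5,0,0,0,140, -55,0,0.5,0,0,0,140, -75,0,0.5,0,0,0,140, -90,0,0.5,0,0,0,140]' ;python3 plan.py -7.2 -50 513 -243.2 135.4
```

```text
time: 8.37
position: [0.4741, -0.2376, 0.1932]
tool_rot: [0.055, 0.905, 0.024, -0.421]
ft_force: [0.8, -0.4, -1.1]
grip_width: 0.0555
grip_force: 20.0
[-69.53  -0.8    1.21  -0.4    0.13   0.11]
```

```bash
python3 -m crank '[-15,-0.5,0.5,0,0,0,140, -30,-0.5,0.5,0,0,0,140, -45,-0.5,0.5,0,0,0,140, -55,-0.5,0.5,0,0,0,140, -58,-0.5,0.5,0,0,0,140]' ;python3 - <<'E'
from plan import *
d={n:cam(n) for n in("side","wrist")}
print(robot.get_obs()['q'],robot.get_obs()['ft_force'],rel(-7.2,-50,[513,-243.2,135.4]))
a=cv2.resize(d["side"]["pixels"][185:295,265:385,::-1],(0,0),fx=5,fy=5)
cv2.imwrite("pics/s4.png",a)
E
```

```text
time: 8.78
position: [0.5104, -0.2426, 0.1482]
tool_rot: [0.054, 0.905, 0.024, -0.421]
ft_force: [-0.4, 0.1, -1.0]
grip_width: 0.0561
grip_force: 20.0
[-0.5   0.94  1.13 -0.3   1.88 -1.92] [-0.3   0.14 -0.69] [-12.72  -0.15   0.56  -0.39   0.06   0.1 ]
```

View pics/s4.png

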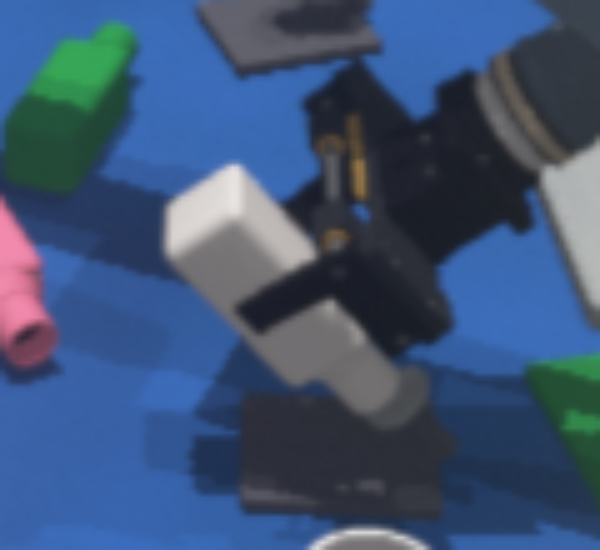

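The neck is over the peg, with the mouth at crop (385,400) just short of the collar. I'll advance gently until it touches.

```bash
python3 -m crank '[-3,0,0.5,0,0,0,140, -6,0,0.5,0,0,0,140, -8,0,0.5,0,0,0,140, -10,0,0.5,0,0,0,140, -10,0,0.5,0,0,0,140]'|sed -n '2p;4p'; python3 -m crank '[-0.5,0,0,0,0,0,140, -1,0,0,0,0,0,140, -1.5,0,0,0,0,0,140, -2,0,0,0,0,0,140, -2.5,0,0,0,0,0,140]'|sed -n '2p;4p'; python3 plan.py -7.2 -50 513 -243.2 135.4
```

```text
position: [0.516, -0.2437, 0.1417]
ft_force: [0.3, 0.1, -0.1]
position: [0.5165, -0.2438, 0.1416]
ft_force: [-3.8, 1.2, 7.5]
[-2.46  0.13  0.69 -0.37 -0.13  0.03]
```

Contact force is about 8 N along the peg, so the mouth is at the collar. I'll ease the bottle down onto the peg, then release it.

```bash
python3 -m crank '[0,0,2,0,0,0,140, 0,0,4,0,0,0,140, 0,0,6,0,0,0,140, 0,0,8,0,0,0,140, 0,0,8,0,0,0,140]'|sed -n '2p;4p'; python3 -m crank '[0,0,0,0,0,0,130, 0,0,0,0,0,0,110, 0,0,0,0,0,0,80, 0,0,0,0,0,0,40, 0,0,0,0,0,0,0]' 3;  python3 -m crank '[0,0,0,0,0,0,0, 0,0,0,0,0,0,0, 0,0,0,0,0,0,0, 0,0,0,0,0,0,0, 0,0,0,0,0,0,0]'|sed -n '2p;4,5p'; python3 - <<'E'
from plan import *
c=cam("side")
cv2.imwrite("pics/s5.png",cv2.resize(c["pixels"][185:295,265:385,::-1],(0,0),fx=5,fy=5))
E
```

```text
position: [0.5118, -0.2437, 0.1374]
ft_force: [0.7, -0.1, 9.7]
time: 10.55
position: [0.5115, -0.243, 0.134]
tool_rot: [0.055, 0.905, 0.024, -0.421]
ft_force: [-1.1, -0.2, -0.5]
grip_width: 0.0662
grip_force: 0.0
position: [0.5114, -0.2432, 0.1346]
ft_force: [-0.1, 0.3, 0.3]
grip_width: 0.0863
```

View pics/s5.png

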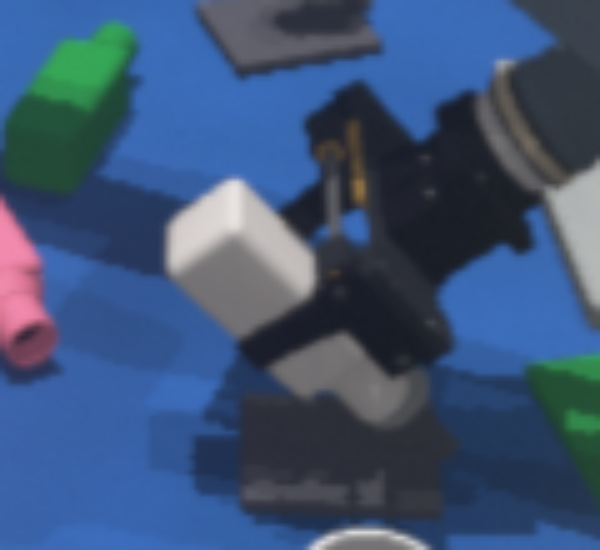

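The bottle rests on the peg with its mouth at the collar. I'll retreat straight back along the tool axis.

```bash
python3 -m crank '[0,0,-8,0,0,0,0, 0,0,-18,0,0,0,0, 0,0,-30,0,0,0,0, 0,0,-45,0,0,0,0, 0,0,-65,0,0,0,0]'|sed -n '2p;4p'; python3 -m crank '[0,0,-25,0,0,0,0, 0,0,-50,0,0,0,0, 0,0,-75,0,0,0,0, 0,0,-80,0,0,0,0, 0,0,-80,0,0,0,0]'|sed -n '2p;4p'; python3 -m crank '[0,0,0,0,0,0,0, 0,0,0,0,0,0,0, 0,0,0,0,0,0,0, 0,0,0,0,0,0,0, 0,0,0,0,0,0,0]'|sed -n '1,2p;4,5p'; python3 - <<'E'
from plan import *
c=cam("side")
cv2.imwrite("pics/s6.png",cv2.resize(c["pixels"][120:350,225:425,::-1],(0,0),fx=2.6,fy=2.6))
E
```

```text
position: [0.5609, -0.2489, 0.1769]
ft_force: [-0.5, -0.5, -0.0]
position: [0.623, -0.2563, 0.2292]
ft_force: [-0.3, 0.1, -0.2]
time: 12.27
position: [0.621, -0.2561, 0.2277]
ft_force: [-0.5, -0.6, -0.2]
grip_width: 0.0871
```

View pics/s6.png

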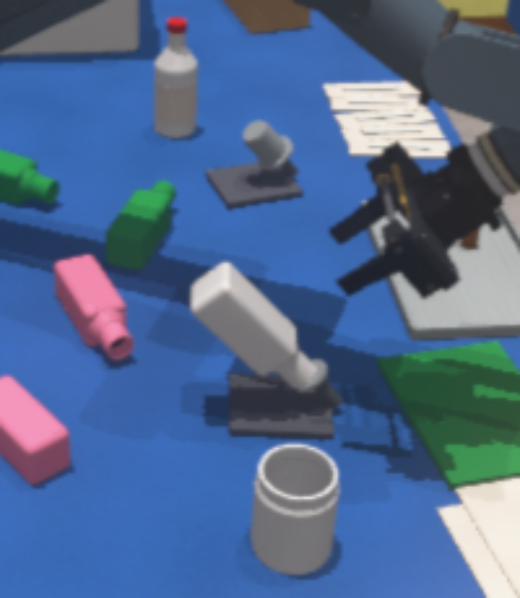

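The bottle sits on the peg with its mouth against the collar at (312,375). The gripper is clear, and the jar and gel bottle are where they were.

```bash
python3 -c "
from rig import robot; print(robot.hand_in())"
```

```text
the job is handed in; nothing more can be done
None
```

The rinsed bottle is mouth down on the slim peg with its mouth at the collar, the jar and gel bottle were not touched, and I handed the job in at about 12 s; q6 briefly read -2.854 rad against its -2.85 limit before the grasp, and the hand-in returned no verdict.

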